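Lay the culture flask down in the incubator tray

TASK

Lay the one culture flask that still stands in the steel tray down on its broad face, like its two neighbours: tip it over towards the open side of the tray, away from the tray's lip, let it down gently on your fingers instead of letting it drop, and then push it back along the tray until its base sits flat against the lip. Only push and support it from outside: do not lift it, do not squeeze or shove it hard, and leave the lying flasks and everything else where they are.

Things in the scene. Friction and masses are not known exactly. Their poses are not given: they have to be found in the camera images.
- flask: Standing flask, loose, 70 to 140 g: 155 mm tall, 85 wide (y), 37 thick (x) up to 92 mm height, then shoulders to a 27 mm neck and, on its z axis, a 32 mm round cap from 125 to 155. Origin: centre of the base. x: from the front broad face (to the tray's open side; it is to lie on this) to the rear face (to the lip). z: base to cap. Topples past 0.29 rad. Lying as wanted: x up, z away from the lip.
- flask_foot (a point): Point on the flask: middle of the lower edge of the front broad face (18.5 mm from the base's centre along the flask's -x), the edge it tips about; lying, it is the lower edge of the base, on the tray floor. Axes as the flask's. At first the rear face stands 7 to 25 mm before the lip, within 0.08 rad of parallel to it.
- flask_cap (a point): Point on the flask: centre of the cap's flat top, 155 mm from the base. Axes as the flask's.
- tray_stop (a point): Point on the fixed steel tray: middle of its tall lip's inner face, at the tray floor's height (3 mm above the bench). x: level, out through the lip (to the robot's left, give or take 0.25 rad); y along the lip (towards the robot); z up. The flat floor reaches 270 mm from the lip to the open side (no edge there) and 210 mm either way along y; lip 3 mm thick, its top 30 mm above the bench; end edges 14 mm high.
- lying_near: A like flask that already lies in the tray at the end nearer the robot (tray_stop's +y), cap to the open side; 155 mm long, 85 mm wide, 37 mm high. Origin: middle of the lower edge of its base, on the tray floor; x away from its cap, z up. Leave it alone.
- lying_far: A like flask that already lies in the tray at the end farther from the robot, the same origin and axes. Leave it alone.
- media_bottle: Glass bottle, 70 mm in diameter and 145 mm tall, on the bench beside the tray. Origin: centre of its underside. Leave it alone.
- tip_box: Box of pipette tips, 85 x 125 mm, 68 mm tall, on the bench beside the tray. Origin: centre of its underside. Leave it alone.
- tube_rack: White rack of capped tubes, 75 x 160 mm, 113 mm tall, on the bench beside the tray. Origin: centre of its underside. Leave it alone.
- beaker: Small beaker, 68 mm in diameter and 90 mm tall, on the bench beside the tray. Origin: centre of its underside. Leave it alone.
- pipette: Hand pipette lying on the bench, 280 mm long and 24 mm high. Origin: on the bench, under its shaft near the grip; x towards the thumb button. Leave it alone.

How it is judged:
At the end, for the whole second after the job is handed in: The flask lies at rest flat on its front broad face on the tray floor (within 0.06 rad), cap towards the open side, between its neighbours, the middle of its base within 6 mm of the lip and its length square to the lip within 0.08 rad (angle between flask's own x axis and vertical below 0.06 rad and x of flask_foot in the frame of tray_stop between -0.006 and 0.004 m and y of flask_foot in the frame of tray_stop between -0.1 and 0.1 m and z of flask_foot in the frame of tray_stop below 0.005 m and angle between the z axis of flask and the x axis of tray_stop, either way round below 0.08 rad and x of flask_cap in the frame of tray_stop below -0.12 m and linear speed of flask below 0.02 m/s and angular speed of flask below 0.1 rad/s); the robot touches nothing.
It fails at once if the flask drops or falls over instead of being let down gently (it turns faster than 4 rad/s) (angular speed of flask above 4 rad/s).
It fails at once if the flask is lifted, or tipped the wrong way (the lower front edge it tips about rises more than 15 mm off the tray) (z of flask_foot in the frame of tray_stop above 0.015 m).
It fails at once if the flask is squeezed or shoved hard (more than 40 N from the fingers) (contact force between the fingers and flask above 40 N).
It fails at once if a lying flask is moved more than 12 mm (distance of any of lying_near, lying_far from where it was at the start of the episode above 0.012 m).
It fails at once if another thing on the bench is moved more than 20 mm (distance of any of media_bottle, tip_box, tube_rack, beaker, pipette from where it was at the start of the episode above 0.02 m).
It also fails if it takes over 72 s, if anything falls off the work surface, if the arm or the gripper's body presses on something with over 40 N, if the wrist force passes 120 N, or if a joint passes its speed limit or range.

ROBOT

A 7-joint arm with a two-finger parallel gripper is mounted at the origin on the work surface. World frame = base frame: x ahead of the robot, y to its left, z up, the work surface at z = 0. Lengths are in m, angles in rad, forces in N, time in s.
With the tool pointing down it reaches from about 0.4 to 0.75 m from the base axis. Payload 19.5 kg.
Tool frame: the origin (TCP) lies at the very end of the fingers, on their centre line; the grasp point (between the pads) lies 19 mm behind it (manip.tcp_to_grasp is the distance from the TCP to the grasp point, in m); z points along the fingers, x is the direction in which the jaws open and shut, and the axes are right-handed (so a half turn about z gives the same grasp; the last joint's range is limited). The gripper opens to 85 mm and grips with 20 to 120 N. Pads are 22 mm wide; open, the fingers measure 114 mm over their backs; the gripper's body (76 mm by 85 mm) begins 54 mm behind the grasp point. The pads swing forward as they close: fully open they stand 13 mm farther back than shut.
Start: joints at [-1.314, 0.707, -0.028, 1.485, 0.022, 0.951, -0.075], TCP at [0.169, 0.549, 0.231] pointing down, gripper open.
Joint ranges: [-2.71, 2.71], [-0.32, 2.16], [-1.57, 1.52], [0, 2.45], [-1.46, 4.6], [0, 2.02], [-2.83, 2.83]. Speed limits (rad/s): [1.89, 1.89, 2.57, 2.57, 3.01, 3.01, 3.01].

INTERFACE

Orientations are given as a unit quaternion [w, x, y, z].
In Python, from rig import monitor, imaging, manip gives the robot as it stands.
- The arm moves only by the shell command python3 -m handwheel 'ROWS' [FORCE]. ROWS is JSON, a list of rows, each a list of 7 numbers: the turn, a rotation vector about the tool's x, y, z in rad, then the shift along the tool's x, y, z in m, then the closure, from 0 (fully open) to 1 (shut). In form: [[ax, ay, az, tx, ty, tz, claw], ...]. A call has 1 to 12 rows; each row is the pose to reach, as a shift and turn from the pose measured when the call began, along the tool's axes at that moment; what a row does not reach only later rows make up. A row lasts 1/8 s, in which the tool goes at most 62.5 mm and 10.7 degrees, less where a joint would pass 70% of its speed; a pose out of reach is approached as far as the arm can. A call with a gripper value outside its range is refused whole. The fingers move at their own pace and stop on an object; FORCE is the grip in N (left out, the last holds). Time passes only in rows, so rows that repeat a pose let the fingers close. It gives the time, the measured TCP pose, the force and the opening at its end, in the units of the state.
- monitor.get_obs(): the state, without advancing time (a new reading comes with each control period).
- imaging.capture(name): name is "scene" or "top"; returns a dict with "image" (384x512x3 uint8, red, green, blue), "fx", "fy", "cx", "cy" (pixels), "dist" ([k1, k2, p1, p2, k3] as OpenCV has them; the pictures are not rectified), "xyz" and "rotation" of the camera in the world. Camera axes: x right, y down, z forward; pixel columns grow to the right and rows downward; lengths in m; the calibration is good to about 2 mm. A picture is of the moment at which its call begins. There is no depth.
- manip.close_job(): hands the job in, once; it reports no verdict.
The state is a dict: "clock": time; "q": joint angles; "qd": joint speeds; "joint_torque": joint torques, N m; "tcp_pos": TCP position; "eef_rot": TCP orientation; "force": force on the tool from outside, world axes, zero at the start; "torque": the same for the moment, N m; "gripper_width": finger opening in m.
Only numpy, scipy, OpenCV 4.12 (cv2) and the standard library are available. Lean on these libraries where they do the work, as an engineer would, in place of code of your own. Each camera call takes 0.05 s, during which the arm holds its last target. There are 200 camera calls.

## Working session

There is one attempt and no reset: what is moved stays moved. The work goes in short steps, Python scripts to look and compute and a shell command to move; the robot and the scene stay as the last step left them, time stands still between calls to the robot, and variables do not carry over. Pictures are saved under pics/ and viewed, about 8 in all and at most 12, crops included, and the job is handed in when it is done.

```bash
mkdir -p pics; cat > h.py <<'E'
import numpy as np, cv2
from rig import monitor, imaging, manip
def cap(n,f):
    c=imaging.capture(n); cv2.imwrite('pics/'+f,cv2.cvtColor(c['image'],cv2.COLOR_RGB2BGR)); return c
def K(c): return np.array([[c['fx'],0,c['cx']],[0,c['fy'],c['cy']],[0,0,1.]])
def rot(c):
    R=np.array(c['rotation'],float)
    if R.shape==(3,3): return R
    from scipy.spatial.transform import Rotation as Ro
    return Ro.from_quat(np.r_[R[1:],R[0]]).as_matrix()
def ray(c,px):
    p=cv2.undistortPoints(np.array(px,float).reshape(-1,1,2),K(c),np.array(c['dist'],float)).reshape(-1,2)
    return np.c_[p,np.ones(len(p))]@rot(c).T
def plane(c,px,z):
    d=ray(c,px); o=np.array(c['xyz']); return o+d*((z-o[2])/d[:,2])[:,None]
def proj(c,P):
    R=rot(c); rv=cv2.Rodrigues(R.T)[0]; t=-R.T@np.array(c['xyz'])
    return cv2.projectPoints(np.array(P,float).reshape(-1,1,3),rv,t,K(c),np.array(c['dist'],float))[0].reshape(-1,2)
E
python3 - <<'E'
from h import *
for n in('scene','top'):
    c=cap(n,n+'0.png'); print(n,c['xyz'],c['rotation'],c['fx'])
print(monitor.get_obs())
E
```

```text
scene [1.05806868 0.2894504  0.89497144] [-0.15685467  0.47769116  0.82286142 -0.26477698] 379.7691153827834
top [0.30582396 0.03034182 1.39348411] [ 0.06811737 -0.66642081  0.73831596 -0.07831264] 442.68164950319556
{'clock': 0.1, 'q': array([-1.31365165,  0.70702776, -0.02760845,  1.48492153,  0.02198049,
        0.95090666, -0.07549334]), 'qd': array([ 0.00120209, -0.00191694, -0.00074398, -0.00167124,  0.00140505,
        0.00108037, -0.00162384]), 'joint_torque': array([ 2.18041918e-03, -8.84288263e+01,  1.23719115e+00, -2.36450315e+01,
        1.71108556e-02,  5.08884812e-03, -5.33993500e-05]), 'tcp_pos': array([0.16922152, 0.54929967, 0.23088899]), 'eef_rot': array([ 2.92824099e-04,  8.04496083e-01,  5.93957760e-01, -3.81326908e-04]), 'force': array([-0.41377306, -0.30352643, -1.6741366 ]), 'torque': array([-0.00208965, -0.03685525,  0.00370609]), 'gripper_width': 0.08582675382293728}
```

View pics/scene0.png

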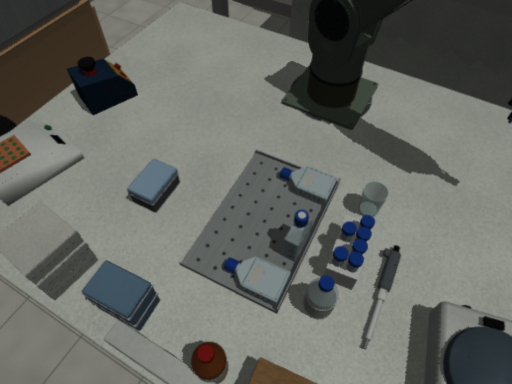

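View pics/top0.png

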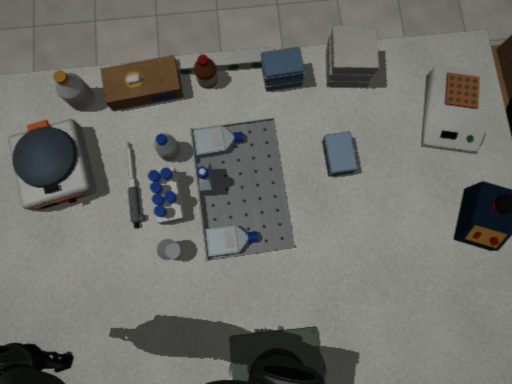

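The scene view shows the tray in the middle, with the standing flask's blue cap at about (301,217) and lying flasks at about (310,183) and (262,278). In the top view the standing cap is at about (203,172), the lip is the left tray edge (195,150)-(207,258), and the tubes, bottle and beaker sit to its left. I'll enlarge both.

```bash
python3 - <<'E'
import cv2,numpy as np
a=cv2.imread('pics/scene0.png')[140:320,170:400]; b=cv2.imread('pics/top0.png')[110:270,140:300]
cv2.imwrite('pics/sc.png',cv2.resize(a,None,fx=3.4,fy=3.3,interpolation=cv2.INTER_CUBIC)[:600,:800])
cv2.imwrite('pics/tc.png',cv2.resize(b,None,fx=3.75,fy=3.75,interpolation=cv2.INTER_CUBIC))
E
```

```text
(no output)
```

View pics/sc.png

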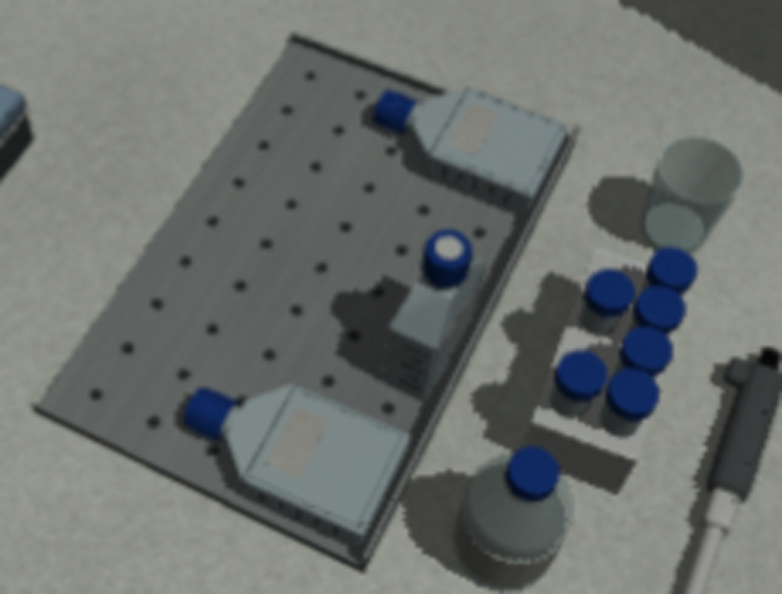

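View pics/tc.png

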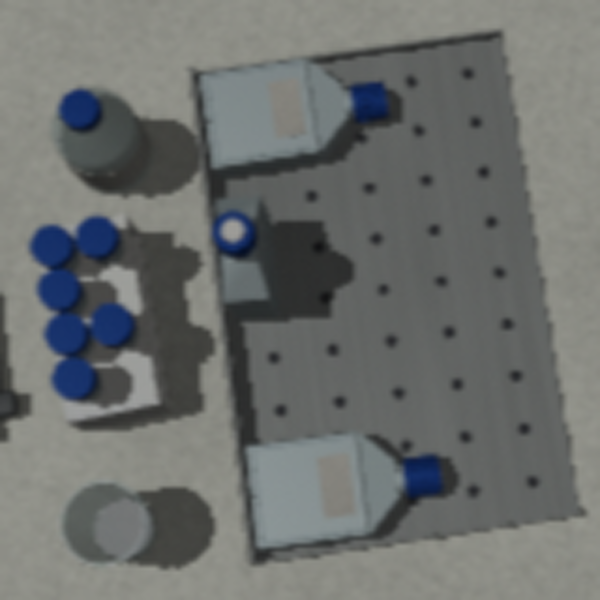

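The standing cap's white top centre is at crop pixels (448,248) in the scene view and (232,231) in the top view. The open-side tray corners are at (292,38)/(37,408) and (502,35)/(585,515), and the lip ends at (577,128)/(362,570) and (193,72)/(252,562). The neighbours lie at each end.

```bash
cat > m.py <<'E'
from h import *
S=imaging.capture('scene');T=imaging.capture('top')
s=lambda L:[((u+.5)/3.4-.5+170,(v+.5)/3.3-.5+140) for u,v in L]
t=lambda L:[((u+.5)/3.75-.5+140,(v+.5)/3.75-.5+110) for u,v in L]
def tri(a,b):
    o1,o2=np.array(S['xyz']),np.array(T['xyz']);d1=ray(S,[a])[0];d2=ray(T,[b])[0]
    k=np.linalg.lstsq(np.c_[d1,-d2],o2-o1,rcond=None)[0];p,q=o1+k[0]*d1,o2+k[1]*d2
    return (p+q)/2,np.linalg.norm(p-q)
E
python3 - <<'E'
from m import *
np.set_printoptions(precision=4,suppress=True)
print('lip scene',plane(S,s([(577,128),(362,570)]),.03)); print('lip top',plane(T,t([(193,72),(252,562)]),.03))
print('open scene',plane(S,s([(292,38),(37,408)]),.014),'\ntop',plane(T,t([(502,35),(585,515)]),.014))
for n,a,b in[('cap',(448,248),(232,231)),('lipN',(577,128),(252,562)),('lipF',(362,570),(193,72)),('openN',(292,38),(585,515)),('openF',(37,408),(502,35))]:
    print(n,*tri(s([a])[0],t([b])[0]))
print('cap S,T',plane(S,s([(448,248)]),.158),plane(T,t([(232,231)]),.158))
# shoulder corners at z=.095 , foot corners
print('front foot top',plane(T,t([(270,300)]),.003))
print('shoulder corners front S',plane(S,s([(395,325)]),.095),'T',plane(T,t([(269,300),(262,198)]),.095), plane(T,t([(224,303)]),.095))
# neighbours: cap-end and body upper corners z=.04
print('near T',plane(T,t([(245,448),(362,433),(368,540),(258,550)]),.04)); print('far T',plane(T,t([(200,80),(305,60),(322,150),(210,168)]),.04))
print('caps T',plane(T,t([(440,475),(390,102)]),.0215))
print('bottle',plane(T,t([(80,109)]),.145),'tubes',plane(T,t([(97,237),(112,325),(52,247),(74,380)]),.113))
E
```

```text
lip scene [[0.3592 0.1768 0.03  ]
 [0.7906 0.1984 0.03  ]]
lip top [[0.7789 0.1931 0.03  ]
 [0.3602 0.1753 0.03  ]]
open scene [[ 0.3765 -0.0905  0.014 ]
 [ 0.7955 -0.0692  0.014 ]] 
top [[ 0.7909 -0.0761  0.014 ]
 [ 0.3708 -0.0985  0.014 ]]
cap [0.6043 0.1576 0.1588] 0.0008226864106200757
lipN [0.36   0.1761 0.0306] 0.0016990984601112943
lipF [0.7851 0.1959 0.0114] 0.0012203548557710925
openN [ 0.3702 -0.0969  0.0049] 0.005179336238507628
openF [ 0.7933 -0.0751  0.0042] 0.003945387439376591
cap S,T [[0.6037 0.1579 0.158 ]] [[0.6046 0.1573 0.158 ]]
front foot top [[0.5787 0.1457 0.003 ]]
shoulder corners front S [[0.6424 0.1427 0.095 ]] T [[0.5608 0.1388 0.095 ]
 [0.6446 0.1377 0.095 ]] [[0.562  0.1746 0.095 ]]
near T [[0.4515 0.1728 0.04  ]
 [0.4539 0.077  0.04  ]
 [0.3677 0.0801 0.04  ]
 [0.3688 0.1687 0.04  ]]
far T [[0.7677 0.1865 0.04  ]
 [0.7764 0.096  0.04  ]
 [0.6955 0.0885 0.04  ]
 [0.6894 0.1837 0.04  ]]
caps T [[0.415  0.017  0.0215]
 [0.7376 0.0272 0.0215]]
bottle [[0.7176 0.2695 0.145 ]] tubes [[0.6215 0.2684 0.113 ]
 [0.5499 0.2609 0.113 ]
 [0.617  0.3041 0.113 ]
 [0.5097 0.2929 0.113 ]]
```

Measured, all consistent with the given sizes: 
- **Lip:** its inner face is at y≈0.184 at x=0.604, and its direction slopes about 0.047.
- **Standing flask:** the cap top is at (0.604, 0.158, 0.158), so the rear gap is about 8 mm.
- **Neighbours:** the near one ends at x≈0.453 and the far one starts at x≈0.69.

Plan: straddle the cap with the jaws along world y. The rear finger tips the flask and the front finger carries it down while the hand tilts. I'll go above it first.

```bash
cat > w.py <<'E'
import sys
from h import *
from scipy.spatial.transform import Rotation as Ro
o=monitor.get_obs();q=o['eef_rot'];R=Ro.from_quat(np.r_[q[1:],q[0]]);p=o['tcp_pos'];np.set_printoptions(precision=4,suppress=True)
R0=np.array([[0,1,0],[1,0,0],[0,0,-1.]])
d=R.apply([0,0,1]);print('t',o['clock'],'tcp',p,'phi',np.arctan2(d[1],-d[2]),'F',o['force'],'w',o['gripper_width'])
# args: x,y,z,phi targets (world)
for a in sys.argv[1:]:
    x,y,z,f=map(float,a.split(',')); Rt=Ro.from_matrix(R0)*Ro.from_rotvec([0,f,0])
    print(a,'->',(R.inv()*Rt).as_rotvec(),R.inv().apply(np.array([x,y,z])-p))
E
python3 -m handwheel '[[0,0,-0.298,-0.246,0.531,-0.02,0],[0,0,-0.298,-0.246,0.531,-0.02,0],[0,0,-0.298,-0.246,0.531,-0.02,0],[0,0,-0.298,-0.246,0.531,-0.02,0],[0,0,-0.298,-0.246,0.531,-0.02,0],[0,0,-0.298,-0.246,0.531,-0.02,0],[0,0,-0.298,-0.246,0.531,-0.02,0],[0,0,-0.298,-0.246,0.531,-0.02,0],[0,0,-0.298,-0.246,0.531,-0.02,0],[0,0,-0.298,-0.246,0.531,-0.02,0],[0,0,-0.298,-0.246,0.531,-0.02,0],[0,0,-0.298,-0.246,0.531,-0.02,0]]' 20; python3 w.py 0.604,0.158,0.142,0 0.604,0.158,0.2,0
```

```text
clock: 1.7
tcp_pos: [0.6037, 0.1589, 0.2511]
eef_rot: [-0.0, 0.707, 0.707, -0.0]
force: [-0.7, 1.4, 0.6]
gripper_width: 0.0857
t 1.7 tcp [0.6037 0.1589 0.2511] phi -0.00017779523650145217 F [-0.696   1.4155  0.5539] w 0.08572923939398804
0.604,0.158,0.142,0 -> [-0.0007  0.0002  0.0002] [-0.0009  0.0004  0.1091]
0.604,0.158,0.2,0 -> [-0.0007  0.0002  0.0002] [-0.0009  0.0004  0.0511]
```

```bash
python3 -m handwheel '[[0,0,0,-0.001,0,0.05,0],[0,0,0,-0.001,0,0.08,0],[0,0,0,-0.001,0,0.112,0],[0,0,0,-0.001,0,0.112,0.2],[0,0,0,-0.001,0,0.112,0.45],[0,0,0,-0.001,0,0.112,0.45],[0,0,0,-0.001,0,0.112,0.45],[0,0,0,-0.001,0,0.112,0.45],[0,0,0,-0.001,0,0.112,0.45]]'
python3 - <<'E'
from h import *
a=cap('scene','s1.png')['image'];b=cap('top','t1.png')['image']
im=np.hstack([cv2.resize(a[170:290,240:360],(400,400),interpolation=2),cv2.resize(b[110:230,150:270],(400,400),interpolation=2)])
cv2.imwrite('pics/v1.png',im[:,:,::-1])
E
```

```text
clock: 2.82
tcp_pos: [0.6036, 0.1579, 0.1392]
eef_rot: [-0.0, 0.707, 0.707, -0.0]
force: [-0.2, -0.3, -0.5]
gripper_width: 0.0467
```

View pics/v1.png

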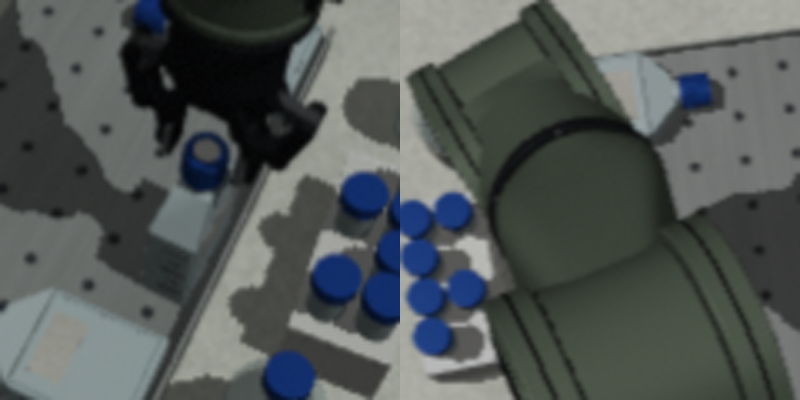

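The picture shows the fingers astride the blue cap (about (205,160) in the left half), with clearance on both sides. The base gap to the lip is still there. Next I work out the tipping path about the foot edge.

```bash
cat > arc.py <<'E'
import sys,subprocess,numpy as np
# usage: yfoot zfoot r  theta:phi ...
yf,zf,h=map(float,sys.argv[1:4]); A=[]
for a in sys.argv[4:]:
    t,f=map(float,a.split(':')); A.append(f'{0.604},{yf+.0185*np.cos(t)-h*np.sin(t):.4f},{zf+.0185*np.sin(t)+h*np.cos(t):.4f},{f}')
subprocess.run(['python3','w.py']+A)
E
python3 arc.py .1395 .003 .137 0:0 .05:.03 .1:.07 .15:.1 .2:.14 .25:.17 .3:.2 .35:.24 .4:.27
```

```text
t 2.925 tcp [0.6036 0.1579 0.1391] phi -0.00020108070716223466 F [ 0.1369 -0.4833  0.1146] w 0.04716772195828806
0.604,0.1580,0.1400,0.0 -> [-0.0007  0.0002  0.0002] [ 0.0001  0.0004 -0.0009]
0.604,0.1511,0.1408,0.03 -> [-0.0007  0.0302  0.0002] [-0.0068  0.0004 -0.0017]
0.604,0.1442,0.1412,0.07 -> [-0.0007  0.0702  0.0002] [-0.0137  0.0004 -0.0021]
0.604,0.1373,0.1412,0.1 -> [-0.0008  0.1002  0.0002] [-0.0206  0.0004 -0.0021]
0.604,0.1304,0.1409,0.14 -> [-0.0008  0.1402  0.0002] [-0.0275  0.0004 -0.0018]
0.604,0.1235,0.1403,0.17 -> [-0.0008  0.1702  0.0002] [-0.0344  0.0004 -0.0012]
0.604,0.1167,0.1393,0.2 -> [-0.0008  0.2002  0.0002] [-0.0412  0.0004 -0.0002]
0.604,0.1099,0.1380,0.24 -> [-0.0008  0.2402  0.0001] [-0.048   0.0004  0.0011]
0.604,0.1032,0.1364,0.27 -> [-0.0008  0.2702  0.0001] [-0.0547  0.0004  0.0027]
```

```bash
python3 -m handwheel '[[0,0,0,0,0,-0.001,0.52],[0,0,0,0,0,-0.001,0.52],[0,0.03,0,-0.007,0,-0.0015,0.52],[0,0.07,0,-0.014,0,-0.002,0.52],[0,0.1,0,-0.0205,0,-0.002,0.52],[0,0.14,0,-0.0275,0,-0.002,0.52],[0,0.17,0,-0.0345,0,-0.001,0.52]]'
python3 - <<'E'
from h import *
a=cap('scene','s2.png')['image']
cv2.imwrite('pics/v2.png',cv2.resize(a[170:290,220:360],(700,600),interpolation=2)[:,:,::-1])
E
python3 w.py
```

```text
clock: 3.8
tcp_pos: [0.6037, 0.1223, 0.1402]
eef_rot: [-0.061, 0.705, 0.704, 0.06]
force: [-0.5, -0.3, 0.7]
gripper_width: 0.0407
t 3.85 tcp [0.6038 0.1203 0.1399] phi 0.17157646051431497 F [ 0.3465 -3.1967 -0.4986] w 0.0411254484307995
```

View pics/v2.png

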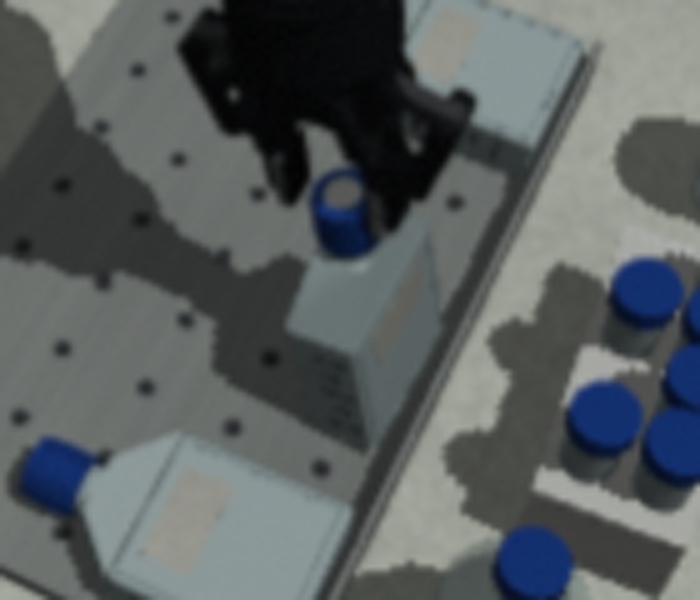

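The flask is tipping about its front edge with the rear finger on the cap ((345,210) in this crop). The foot has not slid. Continuing past balance.

```bash
python3 arc.py .1395 .003 .137 .28:.2 .33:.24 .38:.28 .43:.32 .48:.36 .53:.4 .58:.44 .63:.48
```

```text
t 3.85 tcp [0.6038 0.1203 0.1399] phi 0.17157646051431497 F [ 0.3465 -3.1967 -0.4986] w 0.0411254484307995
0.604,0.1194,0.1398,0.2 -> [-0.0002  0.0284 -0.0028] [-0.0009  0.0002 -0.0001]
0.604,0.1126,0.1386,0.24 -> [-0.0001  0.0684 -0.0028] [-0.0078  0.0002 -0.0001]
0.604,0.1059,0.1371,0.28 -> [-0.0001  0.1084 -0.0028] [-0.0147  0.0002  0.0003]
0.604,0.0992,0.1352,0.32 -> [ 0.      0.1484 -0.0028] [-0.0216  0.0002  0.001 ]
0.604,0.0926,0.1331,0.36 -> [ 0.0001  0.1884 -0.0028] [-0.0285  0.0002  0.0019]
0.604,0.0862,0.1306,0.4 -> [ 0.0001  0.2284 -0.0028] [-0.0352  0.0003  0.0033]
0.604,0.0799,0.1277,0.44 -> [ 0.0002  0.2684 -0.0028] [-0.0419  0.0003  0.0051]
0.604,0.0737,0.1246,0.48 -> [ 0.0002  0.3084 -0.0028] [-0.0485  0.0003  0.0071]
```

```bash
python3 -m handwheel '[[0,0.03,0,-0.001,0,0,0.52],[0,0.07,0,-0.008,0,0,0.52],[0,0.11,0,-0.0147,0,0.0003,0.52],[0,0.15,0,-0.0216,0,0.001,0.52],[0,0.19,0,-0.0285,0,0.002,0.52],[0,0.23,0,-0.035,0,0.0033,0.5],[0,0.27,0,-0.042,0,0.005,0.48],[0,0.31,0,-0.0485,0,0.007,0.46],[0,0.31,0,-0.0485,0,0.007,0.45]]'
python3 - <<'E'
from h import *
a=cap('scene','s3.png')['image']
cv2.imwrite('pics/v3.png',cv2.resize(a[170:290,220:360],(700,600),interpolation=2)[:,:,::-1])
E
python3 arc.py .1395 .003 .137 .68:.5 .73:.52 .78:.54 .83:.56 .88:.58 .93:.58 .98:.58 1.03:.58 1.08:.58
```

```text
clock: 4.97
tcp_pos: [0.6037, 0.0725, 0.1242]
eef_rot: [-0.169, 0.688, 0.685, 0.169]
force: [-0.0, 0.2, 0.2]
gripper_width: 0.0472
t 5.025 tcp [0.6037 0.0735 0.1246] phi 0.4816983053371381 F [-0.1156  0.3169  0.2402] w 0.04676296722221843
0.604,0.0677,0.1212,0.5 -> [ 0.0009  0.0183 -0.0035] [-0.0068  0.0003  0.0004]
0.604,0.0619,0.1174,0.52 -> [ 0.001   0.0383 -0.0035] [-0.0137  0.0003  0.001 ]
0.604,0.0563,0.1134,0.54 -> [ 0.001   0.0583 -0.0035] [-0.0205  0.0003  0.002 ]
0.604,0.0509,0.1091,0.56 -> [ 0.001   0.0783 -0.0035] [-0.0272  0.0004  0.0033]
0.604,0.0457,0.1045,0.58 -> [ 0.0011  0.0983 -0.0035] [-0.034   0.0004  0.005 ]
0.604,0.0407,0.0997,0.58 -> [ 0.0011  0.0983 -0.0035] [-0.0406  0.0004  0.0069]
0.604,0.0360,0.0947,0.58 -> [ 0.0011  0.0983 -0.0035] [-0.0471  0.0004  0.0092]
0.604,0.0316,0.0894,0.58 -> [ 0.0011  0.0983 -0.0035] [-0.0535  0.0005  0.0118]
0.604,0.0274,0.0839,0.58 -> [ 0.0011  0.0983 -0.0035] [-0.0597  0.0005  0.0147]
```

View pics/v3.png

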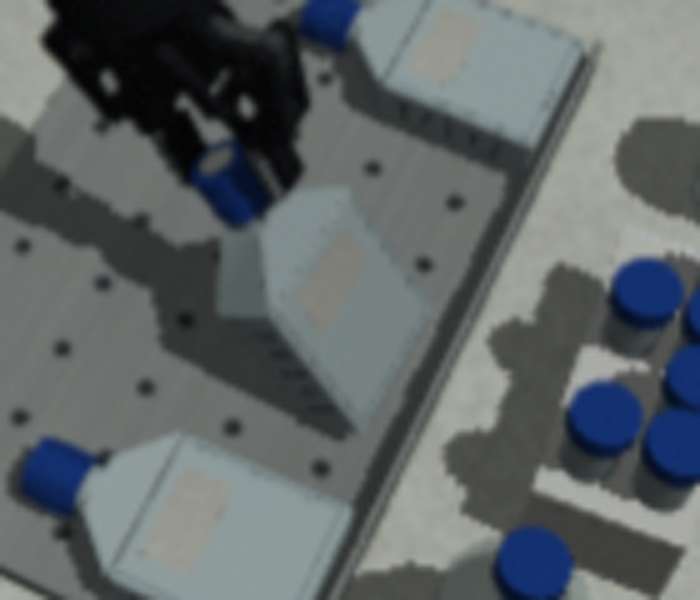

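The flask now rests on the front finger at roughly 0.6 rad, with the foot edge still in place. For the lowering I work from the cap's front rim riding on the front pad.

```bash
cat > rim.py <<'E'
import sys,subprocess,numpy as np
from scipy.optimize import brentq
yf=float(sys.argv[1]); A=[]
back=lambda G:.013*(G/.085)**2
def tcp(t,f,G,s):
    R=np.array([yf+.0025*np.cos(t)-.155*np.sin(t),.003+.0025*np.sin(t)+.155*np.cos(t)])
    n=np.array([np.cos(f),np.sin(f)]);d=np.array([np.sin(f),-np.cos(f)])
    U=R+s*d; o=U-.0145*n
    print(f'th{t} U {U.round(4)} outer z {o[1]:.4f} gapneed {(.032+s*np.sin(t-f))/np.cos(t-f):.4f}')
    return R+(s+back(G))*d+G/2*n
from rig import monitor
o=monitor.get_obs();from scipy.spatial.transform import Rotation as Ro
q=o['eef_rot'];d=Ro.from_quat(np.r_[q[1:],q[0]]).apply([0,0,1])[1:];n=np.array([-d[1],d[0]]);G=o['gripper_width'];p=o['tcp_pos'][1:]
R=lambda t:np.array([yf+.0025*np.cos(t)-.155*np.sin(t),.003+.0025*np.sin(t)+.155*np.cos(t)])
f=lambda t:(R(t)-(p-n*G/2))@n
try:
    t=brentq(f,-.2,1.6);print('now theta',t,'s',(p-R(t))@d-back(G))
except ValueError: print('no contact theta',f(1.57))
for a in sys.argv[2:]:
    v=list(map(float,a.split(':'))); P=tcp(*v); A.append(f'0.604,{P[0]:.4f},{P[1]:.4f},{v[1]}')
subprocess.run(['python3','w.py']+A)
E
python3 rim.py .1395 .72:.5:.050:.012 .77:.53:.053:.012 .82:.56:.056:.012 .87:.59:.058:.012 .92:.62:.06:.012 .97:.66:.06:.012 1.02:.7:.06:.012 1.07:.74:.06:.012
```

```text
t 5.025 tcp [0.6037 0.0735 0.1246] phi 0.4816983053371381 F [-0.1156  0.3169  0.2402] w 0.04676296722221843
0.604,0.0690,0.1187,0.5 -> [ 0.0009  0.0183 -0.0035] [-0.0068  0.0003  0.0032]
0.604,0.0649,0.1147,0.53 -> [ 0.001   0.0483 -0.0035] [-0.0122  0.0003  0.0048]
0.604,0.0610,0.1105,0.56 -> [ 0.001   0.0783 -0.0035] [-0.0176  0.0003  0.0067]
0.604,0.0568,0.1060,0.59 -> [ 0.0011  0.1083 -0.0035] [-0.0235  0.0004  0.0088]
0.604,0.0528,0.1013,0.62 -> [ 0.0011  0.1383 -0.0034] [-0.0292  0.0004  0.0111]
0.604,0.0481,0.0965,0.66 -> [ 0.0012  0.1783 -0.0034] [-0.0356  0.0004  0.0132]
0.604,0.0436,0.0914,0.7 -> [ 0.0013  0.2183 -0.0034] [-0.0419  0.0004  0.0156]
0.604,0.0393,0.0862,0.74 -> [ 0.0013  0.2583 -0.0034] [-0.0481  0.0004  0.0182]
now theta 0.6630401885519605 s 0.010604193716503984
th0.72 U [0.0449 0.1106] outer z 0.1037 gapneed 0.0355
th0.77 U [0.0395 0.1057] outer z 0.0983 gapneed 0.0359
th0.82 U [0.0343 0.1004] outer z 0.0927 gapneed 0.0363
th0.87 U [0.0293 0.0949] outer z 0.0868 gapneed 0.0367
th0.92 U [0.0247 0.0891] outer z 0.0807 gapneed 0.0372
th0.97 U [0.0204 0.0832] outer z 0.0743 gapneed 0.0374
th1.02 U [0.0165 0.0771] outer z 0.0677 gapneed 0.0377
th1.07 U [0.0128 0.0708] outer z 0.0610 gapneed 0.0379
```

```bash
python3 -m handwheel '[[0,0.02,0,-0.007,0,0.003,0.41],[0,0.05,0,-0.012,0,0.005,0.38],[0,0.08,0,-0.0175,0,0.0067,0.35],[0,0.11,0,-0.0235,0,0.009,0.32],[0,0.14,0,-0.029,0,0.011,0.3],[0,0.18,0,-0.0355,0,0.0132,0.3],[0,0.22,0,-0.042,0,0.0156,0.3],[0,0.26,0,-0.048,0,0.018,0.3],[0,0.26,0,-0.048,0,0.018,0.3]]'
python3 - <<'E'
from h import *
a=cap('scene','s4.png')['image']
cv2.imwrite('pics/v4.png',cv2.resize(a[170:290,220:360],(700,600),interpolation=2)[:,:,::-1])
E
python3 rim.py .1395 1.12:.78:.06:.012 1.17:.82:.06:.012 1.22:.84:.06:.012 1.27:.84:.06:.012 1.32:.84:.06:.012
```

```text
clock: 6.15
tcp_pos: [0.6034, 0.0384, 0.0854]
eef_rot: [-0.257, 0.661, 0.657, 0.257]
force: [-0.3, -0.7, -0.5]
gripper_width: 0.0598
t 6.2 tcp [0.6035 0.0391 0.0861] phi 0.7423533864999968 F [-0.2189  0.3631  0.4166] w 0.05955298470487064
0.604,0.0354,0.0807,0.78 -> [ 0.0019  0.0376 -0.004 ] [-0.0064  0.0005  0.0015]
0.604,0.0317,0.0751,0.82 -> [ 0.002   0.0776 -0.004 ] [-0.0129  0.0005  0.0031]
0.604,0.0286,0.0686,0.84 -> [ 0.002   0.0976 -0.004 ] [-0.0196  0.0005  0.0058]
0.604,0.0260,0.0613,0.84 -> [ 0.002   0.0976 -0.004 ] [-0.0265  0.0006  0.0094]
0.604,0.0238,0.0539,0.84 -> [ 0.002   0.0976 -0.004 ] [-0.0331  0.0006  0.0134]
now theta 1.0701348795994468 s 0.012047165927919223
th1.12 U [0.0095 0.0643] outer z 0.0541 gapneed 0.0382
th1.17 U [0.0065 0.0576] outer z 0.0470 gapneed 0.0384
th1.22 U [0.0037 0.0506] outer z 0.0398 gapneed 0.0393
th1.27 U [0.0011 0.0433] outer z 0.0325 gapneed 0.0407
th1.32 U [-0.0011  0.0359] outer z 0.0251 gapneed 0.0423
```

View pics/v4.png

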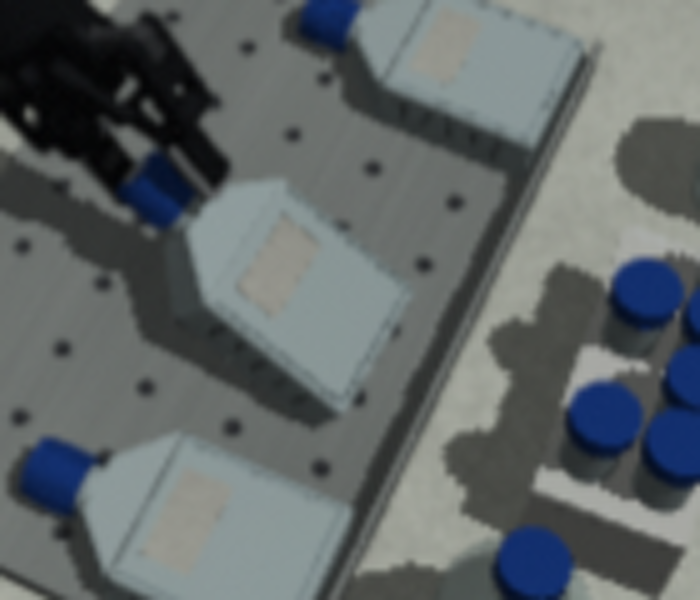

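The flask is down to about 1.07 rad with the rim still well on the front finger, the upper finger clear and the foot not slid. Continuing.

```bash
python3 -m handwheel '[[0,0.04,0,-0.0065,0,0.0015,0.3],[0,0.08,0,-0.013,0,0.003,0.3],[0,0.1,0,-0.0195,0,0.006,0.3],[0,0.1,0,-0.0265,0,0.0095,0.3],[0,0.1,0,-0.033,0,0.0135,0.3],[0,0.1,0,-0.033,0,0.0135,0.3]]'
python3 - <<'E'
from h import *
a=cap('scene','s5.png')['image']
cv2.imwrite('pics/v5.png',cv2.resize(a[170:290,210:350],(700,600),interpolation=2)[:,:,::-1])
E
python3 rim.py .1395 1.36:.78:.06:.012 1.39:.7:.06:.012 1.42:.62:.06:.012 1.45:.55:.06:.011 1.48:.5:.062:.01 1.5:.45:.064:.009 1.52:.4:.064:.009
```

```text
clock: 6.95
tcp_pos: [0.6033, 0.0241, 0.0535]
eef_rot: [-0.289, 0.647, 0.644, 0.289]
force: [-0.8, -0.3, 0.2]
gripper_width: 0.0598
t 7.0 tcp [0.6034 0.0242 0.0539] phi 0.8423443643341735 F [-0.0163 -0.8795 -0.7503] w 0.060096642406123335
0.604,0.0228,0.0458,0.78 -> [ 0.0018 -0.0623 -0.0037] [-0.007   0.0006  0.0044]
0.604,0.0223,0.0385,0.7 -> [ 0.0017 -0.1423 -0.0037] [-0.0128  0.0006  0.0088]
0.604,0.0218,0.0311,0.62 -> [ 0.0015 -0.2223 -0.0038] [-0.0186  0.0006  0.0134]
0.604,0.0206,0.0249,0.55 -> [ 0.0014 -0.2923 -0.0039] [-0.0241  0.0007  0.0166]
0.604,0.0207,0.0196,0.5 -> [ 0.0013 -0.3423 -0.0039] [-0.028   0.0007  0.0202]
0.604,0.0210,0.0156,0.45 -> [ 0.0012 -0.3923 -0.0039] [-0.0307  0.0007  0.0231]
0.604,0.0207,0.0108,0.4 -> [ 0.0011 -0.4423 -0.004 ] [-0.0345  0.0007  0.0261]
now theta 1.318234433552529 s 0.0124880829563112
th1.36 U [-0.0031  0.0293] outer z 0.0191 gapneed 0.0461
th1.39 U [-0.0048  0.0242] outer z 0.0148 gapneed 0.0514
th1.42 U [-0.0064  0.019 ] outer z 0.0106 gapneed 0.0583
th1.45 U [-0.0083  0.0148] outer z 0.0072 gapneed 0.0653
th1.48 U [-0.0098  0.0108] outer z 0.0038 gapneed 0.0724
th1.5 U [-0.011   0.0084] outer z 0.0020 gapneed 0.0800
th1.52 U [-0.0117  0.0051] outer z -0.0006 gapneed 0.0920
```

View pics/v5.png

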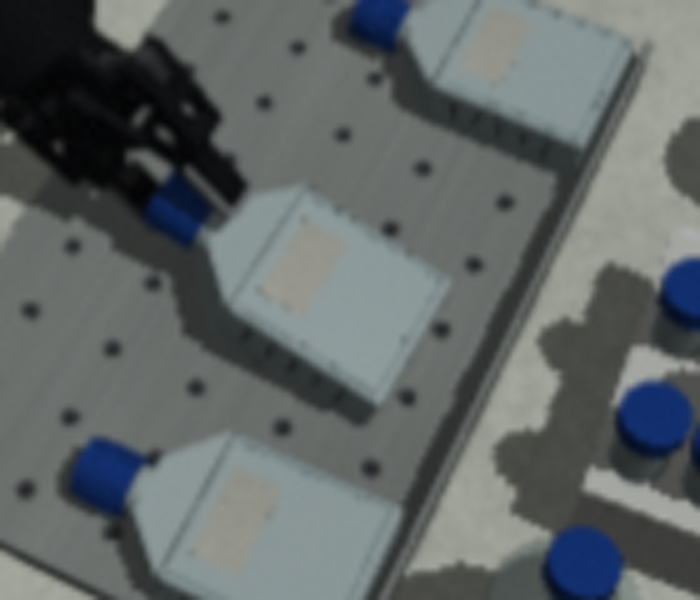

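About 1.32 rad now, with the cap still carried at (180,210) in the crop and the foot in place. Next is the final lowering, with the tip close under the rim.

```bash
python3 rim.py .1395 1.36:.84:.06:.010 1.4:.82:.06:.008 1.44:.78:.06:.007 1.465:.72:.062:.006 1.485:.64:.066:.006 1.495:.57:.07:.006 1.502:.5:.075:.006
```

```text
t 7.0 tcp [0.6034 0.0242 0.0539] phi 0.8423443643341735 F [-0.0163 -0.8795 -0.7503] w 0.060096642406123335
0.604,0.0207,0.0492,0.84 -> [ 0.0019 -0.0023 -0.0036] [-0.0059  0.0006  0.0005]
0.604,0.0182,0.0439,0.82 -> [ 0.0019 -0.0223 -0.0036] [-0.0115  0.0006  0.0022]
0.604,0.0170,0.0372,0.78 -> [ 0.0018 -0.0623 -0.0037] [-0.0173  0.0007  0.0058]
0.604,0.0175,0.0326,0.72 -> [ 0.0017 -0.1223 -0.0037] [-0.0204  0.0007  0.0092]
0.604,0.0200,0.0274,0.64 -> [ 0.0015 -0.2023 -0.0038] [-0.0226  0.0007  0.0145]
0.604,0.0226,0.0236,0.57 -> [ 0.0014 -0.2723 -0.0038] [-0.0237  0.0007  0.019 ]
0.604,0.0257,0.0200,0.5 -> [ 0.0013 -0.3423 -0.0039] [-0.0243  0.0006  0.0237]
now theta 1.318234433552529 s 0.0124880829563112
th1.36 U [-0.0041  0.0312] outer z 0.0204 gapneed 0.0426
th1.4 U [-0.007   0.0264] outer z 0.0157 gapneed 0.0435
th1.44 U [-0.0089  0.0207] outer z 0.0105 gapneed 0.0459
th1.465 U [-0.0104  0.0173] outer z 0.0078 gapneed 0.0491
th1.485 U [-0.0111  0.014 ] outer z 0.0053 gapneed 0.0550
th1.495 U [-0.0116  0.0122] outer z 0.0044 gapneed 0.0611
th1.502 U [-0.0121  0.0109] outer z 0.0039 gapneed 0.0688
```

```bash
python3 -m handwheel '[[0,0,0,-0.006,0,0.0005,0.3],[0,-0.02,0,-0.0115,0,0.002,0.3],[0,-0.06,0,-0.0173,0,0.006,0.3],[0,-0.12,0,-0.0204,0,0.009,0.28],[0,-0.12,0,-0.0204,0,0.009,0.23],[0,-0.2,0,-0.0226,0,0.0145,0.18],[0,-0.27,0,-0.0237,0,0.019,0.125],[0,-0.34,0,-0.0243,0,0.0235,0.125],[0,-0.34,0,-0.0243,0,0.0235,0.125]]'
python3 rim.py .1395
python3 - <<'E'
from h import *
a=cap('scene','s6.png')['image']
cv2.imwrite('pics/v6.png',cv2.resize(a[170:290,210:350],(700,600),interpolation=2)[:,:,::-1])
E
```

```text
clock: 8.12
tcp_pos: [0.6035, 0.027, 0.021]
eef_rot: [-0.176, 0.685, 0.684, 0.176]
force: [-0.3, -0.5, -0.0]
gripper_width: 0.0749
t 8.125 tcp [0.6035 0.027  0.021 ] phi 0.5024806172168315 F [-0.3247 -0.5153 -0.0205] w 0.07489276026702808
now theta 1.4825335880862645 s 0.008397681190560296
```

View pics/v6.png

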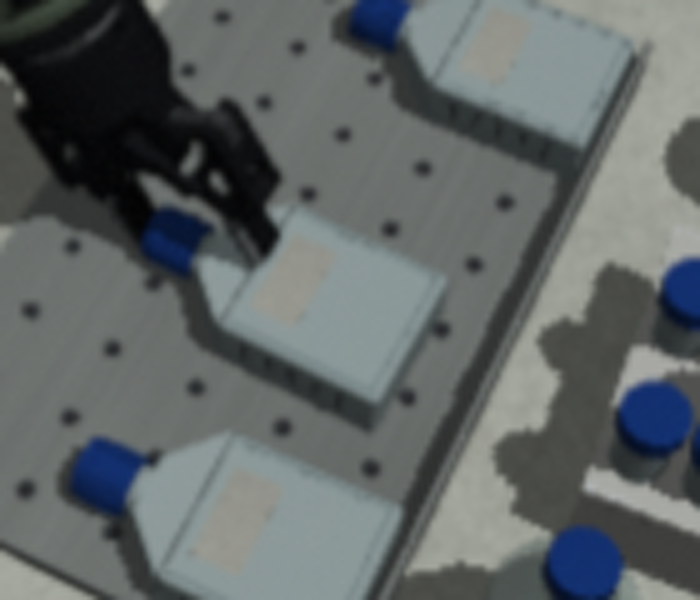

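Almost flat: about 0.09 rad is left by the rim estimate, with the cap at (175,240) resting on the lower finger. I'll back the hand out horizontally (world −y), slowly at first so the rim slides down off the sloped tip.

```bash
python3 -m handwheel '[[0,0,0,-0.002,0,-0.001,0.125],[0,0,0,-0.004,0,-0.002,0.125],[0,0,0,-0.006,0,-0.0033,0.125],[0,0,0,-0.008,0,-0.0044,0.125],[0,0,0,-0.01,0,-0.0055,0.125],[0,0,0,-0.013,0,-0.0071,0.125],[0,0,0,-0.016,0,-0.0087,0.125],[0,0,0,-0.02,0,-0.011,0.125],[0,0,0,-0.03,0,-0.0165,0.125],[0,0,0,-0.05,0,-0.0275,0.125],[0,0,0,-0.07,0,-0.0385,0.125],[0,0,0,-0.07,0,-0.0385,0.125]]'
python3 - <<'E'
from h import *
np.set_printoptions(precision=4,suppress=True)
c=cap('scene','s7.png');a=c['image'];x0,y0,k=200,165,5
cv2.imwrite('pics/v7.png',cv2.resize(a[165:285,200:350],(750,600),interpolation=2)[:,:,::-1])
h=cv2.cvtColor(a,cv2.COLOR_RGB2HSV);m=cv2.inRange(h,(105,140,40),(130,255,255));n,l,s,ct=cv2.connectedComponentsWithStats(m)
for i in range(1,n):
    if s[i,4]>40: print(ct[i],s[i,4],plane(c,[ct[i]],.0215))
E
python3 w.py 0.60,-0.06,0.12,0 0.60,-0.06,0.06,0
```

```text
clock: 9.68
tcp_pos: [0.6031, -0.0574, 0.0201]
eef_rot: [-0.175, 0.687, 0.683, 0.176]
force: [-0.6, 0.4, 1.2]
gripper_width: 0.0747
[91.119  75.7831] 378 [[ 0.3618 -0.7883  0.0215]]
[285.2105 173.1895] 95 [[0.4135 0.0304 0.0215]]
[244.2054 217.5268] 112 [[0.604  0.0035 0.0215]]
[361.1621 240.7893] 617 [[0.5142 0.3028 0.0215]]
[349.1497 228.2245] 147 [[0.4945 0.2617 0.0215]]
[340.6852 253.3333] 162 [[0.5741 0.27   0.0215]]
[230.4545 264.6503] 143 [[0.7389 0.0435 0.0215]]
[326.2713 282.9149] 188 [[0.6649 0.2696 0.0215]]
t 9.725 tcp [ 0.6031 -0.0558  0.0203] phi 0.5027907854064062 F [ 0.0888 -0.0673 -1.0364] w 0.07486930064958669
0.60,-0.06,0.12,0 -> [-0.     -0.5028 -0.0049] [ 0.0443 -0.0032 -0.0894]
0.60,-0.06,0.06,0 -> [-0.     -0.5028 -0.0049] [ 0.0154 -0.0031 -0.0368]
```

View pics/v7.png

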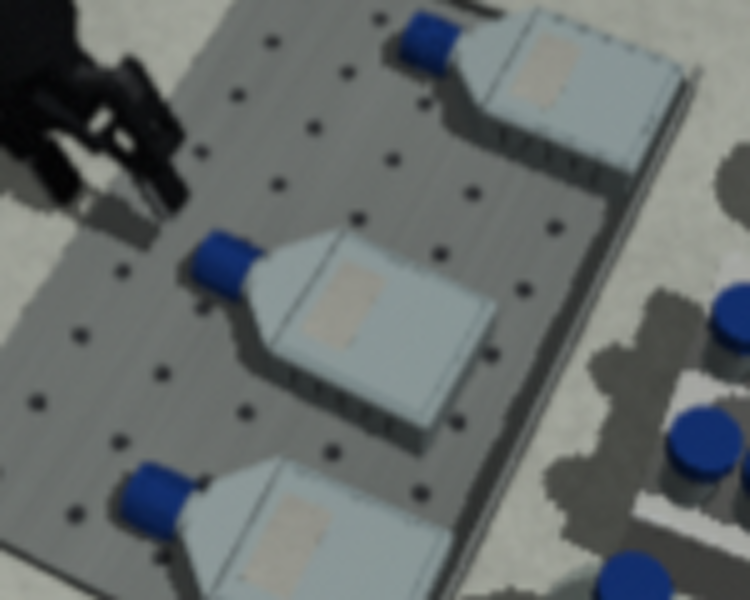

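The flask lies flat on its front face, with its cap at (230,265) in the crop and its base about 40 mm short of the lip. The hand is clear. Now straighten the hand, shut the fingers and lower them behind the cap end.

```bash
python3 -m handwheel '[[0,0,0,0.015,0.001,-0.037,0.125],[0,-0.15,0,0.015,0.001,-0.037,0.5],[0,-0.3,0,0.015,0.001,-0.037,1],[0,-0.5,0,0.015,0.001,-0.037,1],[0,-0.503,-0.005,0.015,0.001,-0.037,1],[0,-0.503,-0.005,0.015,0.001,-0.037,1],[0,-0.503,-0.005,0.015,0.001,-0.037,1],[0,-0.503,-0.005,0.015,0.001,-0.037,1],[0,-0.503,-0.005,0.015,0.001,-0.037,1]]' 20
python3 w.py 0.604,-0.06,0.016,0
```

```text
clock: 10.85
tcp_pos: [0.604, -0.0611, 0.0598]
eef_rot: [-0.0, 0.707, 0.707, 0.0]
force: [-0.5, -0.9, -0.1]
gripper_width: -0.0003
t 10.85 tcp [ 0.604  -0.0611  0.0598] phi 0.00026667761433123036 F [-0.4626 -0.8692 -0.0814] w -0.00028018574162830577
0.604,-0.06,0.016,0 -> [-0.0002 -0.0003 -0.0011] [ 0.0011 -0.      0.0438]
```

```bash
python3 -m handwheel '[[0,0,0,0.001,0,0.044,1],[0,0,0,0.001,0,0.044,1],[0,0,0,0.015,0,0.044,1],[0,0,0,0.025,0,0.044,1],[0,0,0,0.03,0,0.044,1],[0,0,0,0.035,0,0.044,1],[0,0,0,0.04,0,0.044,1],[0,0,0,0.045,0,0.044,1],[0,0,0,0.05,0,0.044,1],[0,0,0,0.055,0,0.044,1],[0,0,0,0.06,0,0.044,1],[0,0,0,0.06,0,0.044,1]]'
cat > capm.py <<'E'
from h import *
np.set_printoptions(precision=4,suppress=True)
c=cap('scene','s8.png');a=c['image']
h=cv2.cvtColor(a,cv2.COLOR_RGB2HSV);m=cv2.inRange(h,(105,140,40),(130,255,255));n,l,s,ct=cv2.connectedComponentsWithStats(m)
for i in range(1,n):
    p=plane(c,[ct[i]],.0215)[0]
    if s[i,4]>20 and abs(p[1])<.12: print(ct[i],s[i,4],p)
cv2.imwrite('pics/v8.png',cv2.resize(a[165:285,200:350],(750,600),interpolation=2)[:,:,::-1])
# base upper edge: bright flask pixels fit
E
python3 capm.py; python3 w.py 0.604,0.0145,0.016,0
```

```text
clock: 12.35
tcp_pos: [0.604, -0.0005, 0.0157]
eef_rot: [-0.0, 0.707, 0.707, 0.0]
force: [-0.3, 0.1, 1.0]
gripper_width: 0.0001
[285.1562 173.2188] 96 [0.4137 0.0303 0.0215]
[251.6729 221.4206] 107 [0.6046 0.027  0.0215]
[230.4545 264.6503] 143 [0.7389 0.0435 0.0215]
t 12.4 tcp [ 0.604  -0.0008  0.0157] phi 0.00045602311911423086 F [-0.1783 -0.5371 -0.2365] w -4.090849348793344e-05
0.604,0.0145,0.016,0 -> [-0.0004 -0.0005 -0.0008] [ 0.0153 -0.     -0.0003]
```

```bash
python3 -m handwheel '[[0,0,0,0.004,0,0,1],[0,0,0,0.007,0,0,1],[0,0,0,0.009,0,0,1],[0,0,0,0.011,0,0,1],[0,0,0,0.012,0,0,1],[0,0,0,0.013,0,0,1],[0,0,0,0.014,0,0,1],[0,0,0,0.014,0,0,1]]'; python3 capm.py; python3 w.py
```

```text
clock: 13.4
tcp_pos: [0.6041, 0.0133, 0.0158]
eef_rot: [-0.0, 0.707, 0.707, 0.0]
force: [0.8, -0.4, -0.4]
gripper_width: 0.0003
[285.1562 173.2188] 96 [0.4137 0.0303 0.0215]
[256.0446 223.7143] 112 [0.6049 0.0406 0.0215]
[230.4789 264.6127] 142 [0.7388 0.0435 0.0215]
t 13.45 tcp [0.6041 0.0132 0.0158] phi 0.0004753488084183038 F [0.1868 0.6582 0.2452] w -0.0004363628303939763
```

```bash
for i in 1; do python3 -m handwheel '[[0,0,0,0.001,0,0,1],[0,0,0,0.002,0,0,1],[0,0,0,0.002,0,0,1]]'; done; python3 w.py; python3 capm.py
```

```text
clock: 13.82
tcp_pos: [0.6041, 0.0151, 0.0158]
eef_rot: [-0.0, 0.707, 0.707, 0.0]
force: [0.6, -1.1, -0.4]
gripper_width: 0.0
t 13.825 tcp [0.6041 0.0151 0.0158] phi 0.0002962286325281194 F [ 0.5956 -1.1384 -0.3845] w 3.72832776514438e-05
[285.1562 173.2188] 96 [0.4137 0.0303 0.0215]
[256.6514 223.9908] 109 [0.6049 0.0425 0.0215]
[230.5035 264.6643] 143 [0.7389 0.0437 0.0215]
```

```bash
python3 -m handwheel '[[0,0,0,0.001,0,0,1],[0,0,0,0.001,0,0,1]]'; python3 w.py; python3 -m handwheel '[[0,0,0,0.001,0,0,1],[0,0,0,0.001,0,0,1]]'; python3 w.py;  python3 capm.py
```

```text
clock: 14.12
tcp_pos: [0.6044, 0.0153, 0.0159]
eef_rot: [0.0, 0.708, 0.707, -0.0]
force: [1.7, -6.4, 0.5]
gripper_width: -0.0001
t 14.125 tcp [0.6044 0.0153 0.0159] phi -0.0006843550738851349 F [ 1.7166 -6.4188  0.4738] w -0.00012655899644523454
clock: 14.38
tcp_pos: [0.6046, 0.0154, 0.0159]
eef_rot: [0.001, 0.708, 0.706, -0.0]
force: [0.6, -7.0, 0.6]
gripper_width: 0.0
t 14.375 tcp [0.6046 0.0154 0.0159] phi -0.00190640918917751 F [ 0.5662 -7.0296  0.5911] w 6.694709630882208e-06
[285.1562 173.2188] 96 [0.4137 0.0303 0.0215]
[256.5089 224.0714] 112 [0.6053 0.0423 0.0215]
[230.4545 264.6503] 143 [0.7389 0.0435 0.0215]
```

View pics/v8.png

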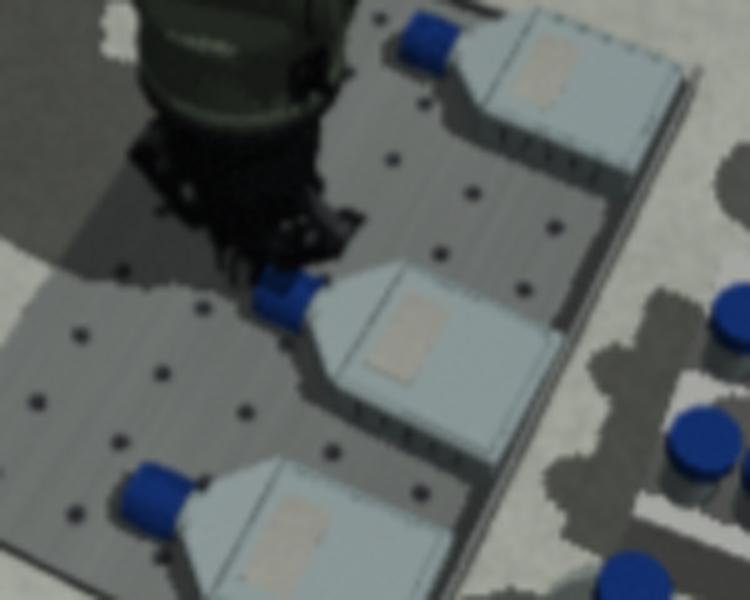

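The base is now along the lip: its upper edge corners in the crop are at about (563,333) and (492,470). The contact force rose to 7 N against the lip. I'll check squareness from those corners.

```bash
python3 - <<'E'
from h import *
np.set_printoptions(precision=4,suppress=True)
c=imaging.capture('scene')
f=lambda L:[((u+.5)/5-.5+200,(v+.5)/5-.5+165) for u,v in L]
P=plane(c,f([(563,333),(492,470)]),.04);L=plane(c,f([(695,72),(585,292)]),.03);C=plane(c,f([(405,262),(340,386)]),.04)
sl=lambda P:(P[0,1]-P[1,1])/(P[0,0]-P[1,0])
print(P,sl(P),'lip',L,sl(L),'shoulder',C,sl(C)); 
print('sides',[ (P[i]-C[i])[0]/(P[i]-C[i])[1] for i in(0,1)], np.linalg.norm(P[0]-P[1]))
E
```

```text
[[0.5621 0.1825 0.04  ]
 [0.6497 0.1843 0.04  ]] 0.021168265197005945 lip [[0.3622 0.1757 0.03  ]
 [0.5279 0.181  0.03  ]] 0.031851067226355355 shoulder [[0.5645 0.092  0.04  ]
 [0.646  0.0973 0.04  ]] 0.06462530658507028
sides [np.float64(-0.026187979480517674), np.float64(0.04200621778094181)] 0.08760762273605058
```

The corners are noisy, but the cap-to-base line and the +x force on the tool suggest only the near corner touches, with finger friction holding about 0.04 rad of yaw. I'll drag the cap end ~8 mm towards +x while pressing lightly, so it can square up.

```bash
python3 -m handwheel '[[0,0,0,0.0005,0.002,0,1],[0,0,0,0.0005,0.004,0,1],[0,0,0,0.0005,0.006,0,1],[0,0,0,0.001,0.008,0,1],[0,0,0,0.001,0.008,0,1]]'; python3 w.py;  python3 capm.py
```

```text
clock: 15.1
tcp_pos: [0.6126, 0.0165, 0.0159]
eef_rot: [0.001, 0.708, 0.706, -0.0]
force: [0.3, -0.8, -0.5]
gripper_width: -0.0001
t 15.1 tcp [0.6126 0.0165 0.0159] phi -0.0016810579362386282 F [ 0.3028 -0.7775 -0.5041] w -8.832188485032143e-05
[285.1562 173.2188] 96 [0.4137 0.0303 0.0215]
[256.1947 226.4248] 113 [0.612  0.0451 0.0215]
[230.5035 264.6643] 143 [0.7389 0.0437 0.0215]
```

```bash
python3 -m handwheel '[[0,0,0,0.001,0,0,1],[0,0,0,0.002,0,0,1],[0,0,0,0.002,0,0,1]]'; python3 w.py; python3 capm.py
```

```text
clock: 15.52
tcp_pos: [0.6123, 0.0171, 0.0159]
eef_rot: [0.001, 0.708, 0.706, -0.001]
force: [-1.2, -8.0, 1.6]
gripper_width: 0.0001
t 15.525 tcp [0.6123 0.0171 0.0159] phi -0.0036667842163332805 F [-1.2242 -8.05    1.6199] w 0.00014841828149682543
[285.1562 173.2188] 96 [0.4137 0.0303 0.0215]
[256.2991 226.2804] 107 [0.6114 0.0451 0.0215]
[230.4789 264.6127] 142 [0.7388 0.0435 0.0215]
```

Seated, at 8 N. I'll retreat straight back and then up and away, and do the last checks numerically, since all 12 views are used.

```bash
python3 -m handwheel '[[0,0,0,-0.01,0,0,1],[0,0,0,-0.03,0,0,1],[0,0,0,-0.06,0,0,1],[0,0,0,-0.08,0,-0.05,1],[0,0,0,-0.12,0,-0.1,1],[0,0,0,-0.17,0,-0.15,1],[0,0,0,-0.23,0,-0.2,1],[0,0,0,-0.29,0,-0.2,1],[0,0,0,-0.29,0,-0.2,1],[0,0,0,-0.29,0,-0.2,1]]'
cat > fin.py <<'E'
from h import *
np.set_printoptions(precision=4,suppress=True)
for n in('scene','top'):
    c=cap(n,n+'9.png');a=c['image'];h=cv2.cvtColor(a,cv2.COLOR_RGB2HSV)
    m=cv2.inRange(h,(105,140,40),(130,255,255));k,l,s,ct=cv2.connectedComponentsWithStats(m)
    caps=[]
    for i in range(1,k):
        p=plane(c,[ct[i]],.0215)[0]
        if s[i,4]>20 and -.05<p[1]<.12 and .3<p[0]<.85: caps.append(p); print(n,'cap',p[:2])
    # bodies: light flask pixels, rectified to the plane z=.04
    X,Y=np.meshgrid(np.arange(.35,.80,.0005),np.arange(.05,.21,.0005)); P=np.c_[X.ravel(),Y.ravel(),np.full(X.size,.04)]
    uv=proj(c,P).astype(np.float32).reshape(*X.shape,2); w=cv2.remap(a,uv[...,0],uv[...,1],cv2.INTER_LINEAR)
    g=w.min(2); thr=cv2.threshold(g,0,255,cv2.THRESH_OTSU)[1]
    cs=[q for q in cv2.findContours(thr,0,2)[0] if cv2.contourArea(q)>9000]
    for q in cs:
        (x,y),wh,an=cv2.minAreaRect(q); print(n,'body',.35+x*.0005,.05+y*.0005,np.array(wh)*.0005,'ang',an, 'area',cv2.contourArea(q))
    cv2.imwrite(f'pics/rect_{n}.png',w[:,:,::-1])
E
python3 fin.py
```

```text
clock: 16.82
tcp_pos: [0.6106, -0.2746, 0.2168]
eef_rot: [0.001, 0.709, 0.705, -0.001]
force: [-0.4, -0.1, -0.1]
gripper_width: -0.0006
scene cap [0.4138 0.0304]
scene cap [0.6103 0.044 ]
scene cap [0.7389 0.0435]
scene body 0.711 0.11900000000000001 [0.138 0.132] ang 90.0 area 55337.5
scene body 0.53425 0.12975 [0.1595 0.3685] ang 90.0 area 162945.0
top cap [0.7401 0.0447]
top cap [0.6114 0.045 ]
top cap [0.4154 0.0314]
top body 0.745 0.12975 [0.1595 0.11  ] ang 90.0 area 56181.0
top body 0.47224999999999995 0.1115 [0.123  0.2045] ang 90.0 area 82534.5
top body 0.52325 0.12975 [0.1595 0.3465] ang 90.0 area 93008.5
```

Cap positions agree with a flush flask in both views: the cap centre at y≈0.0445 plus 0.14 gives 0.1845, against the lip at 0.184. My body segmentation failed because it merged with the bench, so I'll measure the yaw from the flask's two side edges.

```bash
python3 - <<'E'
from h import *
np.set_printoptions(precision=4,suppress=True)
for n in('scene','top'):
  w=cv2.imread(f'pics/rect_{n}.png').min(2).astype(float); w=cv2.GaussianBlur(w,(0,0),2)
  xs=np.arange(.35,.80,.0005)
  for nm,x0 in(('ours',.606),('near',.411),('far',.733)):
    E=[]
    for y in np.arange(.105,.165,.004):
        r=w[int(round((y-.05)/.0005))]; g=np.gradient(r)
        ml=(xs>x0-.056)&(xs<x0-.03); mr=(xs>x0+.03)&(xs<x0+.056)
        E.append((y,xs[ml][np.argmax(g[ml])],xs[mr][np.argmin(g[mr])]))
    E=np.array(E); fl=[np.polyfit(E[:,0],E[:,k],1) for k in(1,2)]
    print(n,nm,'slopes dx/dy',fl[0][0],fl[1][0],'width',np.median(E[:,2]-E[:,1]),'mid at .13',(np.median(E[:,1])+np.median(E[:,2]))/2)
E
```

```text
scene ours slopes dx/dy -0.0661764705882353 -0.043198529411766905 width 0.08200000000000007 mid at .13 0.6077500000000002
scene near slopes dx/dy -0.0259191176470591 -0.02830882352941379 width 0.07800000000000007 mid at .13 0.41500000000000004
scene far slopes dx/dy -0.07591911764706273 -0.056985294117649625 width 0.0807500000000001 mid at .13 0.7351250000000003
top ours slopes dx/dy -0.04264705882353211 -0.027205882352943248 width 0.08350000000000007 mid at .13 0.6070000000000002
top near slopes dx/dy -0.023161764705883756 -0.04154411764705942 width 0.08150000000000007 mid at .13 0.41200000000000003
top far slopes dx/dy -0.06507352941176642 -0.02279411764706171 width 0.08050000000000002 mid at .13 0.7321250000000004
```

The flask axis is at −0.045 (mean of four edges) against the tray's −0.047, so it is square within the noise. Handing in.

```bash
python3 -c "
from rig import manip,monitor
print(monitor.get_obs()['clock'],manip.close_job())"
```

```text
the job is handed in; nothing more can be done
16.925 None
```

The flask now lies on its front face with its base against the lip. I handed the job in at 16.9 s of the 72 s allowed; no verdict is reported.

I straddled the cap and pushed with the rear finger until the flask tipped about its front edge. The front finger then carried it down to roughly 0.03–0.09 rad above flat (estimated, not measured), and I slid the finger out. Finally I pushed the flask back with shut fingers. On the first push only one base corner seemed to touch the lip, so I moved the cap end about 8 mm sideways and pushed again. The highest force I read was about 8 N, against the limit of 40 N.

**Last checks:**
- **Distance to the lip:** the cap position in both views puts the base at y≈0.1845, and the lip's inner face measured about 0.184.
- **Squareness:** the flask's side edges slope −0.045 on average and the tray's −0.047. Single edges scattered between −0.027 and −0.066.
- **Neighbours:** the lying flasks' caps stayed within about 1 mm in the scene view.
- **Hand:** it was well clear of everything.

**Weaker points:**
- My first outline segmentation of the flask bodies failed, so I measured the side edges instead.
- The base corners I picked before the second push were noisy.
- I had used all 12 picture views, so the final state was checked only with numbers. I saw the flask lying flat in a picture after I slid the finger out, before the final pushes.
- I did not measure how fast the flask turned, or whether the other things on the bench moved.

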